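# Push the board into the stop corner of the bench fence

## Task

Push the dark walnut board along the bench with the fingers until its long edge lies flush along the aluminium fence and its end is right up against the red stop, not the yellow one. Slide it only, never lift it off the bench, and leave the amber jar, the tin and the screwdriver where they are. Finish with the hand clear of everything.

Things in the scene. Friction and masses are not known exactly. Their poses are not given: they have to be found in the camera images.
- board_center (a point): Centre (half-way up) of the loose dark walnut board, which lies flat on the bench, 70 mm along its own x, 150 mm along its own y (long side) and 28 mm high. About 0.15 to 0.31 kg. Starts in front of the fence (on the robot's side), between the two stops in the fence's y direction, roughly parallel to the fence, with a gap of a few centimetres to it.
- board: The same board; origin at the centre of its underside, z up. Its long side runs along its own y; at the start its own x points roughly at the fence.
- fence: Aluminium fence fixed to the bench, a straight bar 24 mm thick (own x), 500 mm long (own y), 22 mm high, origin at the centre of the bar's underside. Its own x points away from the robot's side; the flat face that the board goes against is at own x = -12 mm. A flat 4 mm foot runs behind it. It cannot move.
- stop_red: Red stop fixed on the fence near one of its ends (left or right, it varies): a block 50 mm along own x, 24 mm along own y, 22 mm high, standing on the bench directly in front of the fence face, with a tongue over the fence and a small black knob, 39 mm high in all. Origin at the centre of the block's underside, axes parallel to the fence's; its flat faces across the fence are at own y = -12 and +12 mm. It cannot move.
- stop_yellow: Yellow stop, the same shape as the red one, fixed on the fence near the other end. It cannot move.
- jar: Bystander: amber glass jar with a steel lid, 62 mm across, 70 mm high, standing on the robot's side of the fence beyond one end of the board; origin at the centre of its underside.
- tin: Bystander: pale grey metal tin with a blue band, 62 mm across, 70 mm high, standing on the robot's side of the fence beyond the other end of the board; origin at the centre of its underside.
- screwdriver: Bystander: screwdriver with a red handle, lying behind the fence (far side from the robot), roughly parallel to it; its length runs along its own x.
There are look-alikes about, which are no part of the job. What is meant by the stop_red is not green, and is the smaller of those in its own colour.

How it is judged:
By the outcome, as a careful person would: the job done as asked, in the order asked, and still so for the second after the job is handed in, with the robot touching nothing.
It also fails if it takes over 51 s, if anything falls off the work surface, if the arm or the gripper's body presses on something with over 40 N, if the wrist force passes 120 N, or if a joint passes its speed limit or range.

## Robot

A 6-joint arm with a two-finger parallel gripper is mounted at the origin on the work surface. World frame = base frame: x ahead of the robot, y to its left, z up, the work surface at z = 0. Lengths are in m, angles in degrees, forces in N, time in s.
With the tool pointing down it reaches from about 0.3 to 0.75 m from the base axis. Payload 8.5 kg.
Tool frame: the origin (TCP) lies between the finger pads; the fingertips stand 8 mm ahead of it and the grasp point (between the pads) lies 11 mm behind it; y points along the fingers, z is the direction in which the jaws open and shut, and the axes are right-handed (so a half turn about y gives the same grasp; the last joint's range is limited). The gripper opens to 85 mm and grips with 20 to 120 N. Pads are 22 mm wide; open, the fingers measure 114 mm over their backs; the gripper's body (76 mm by 85 mm) begins 54 mm behind the grasp point. The pads swing forward as they close: fully open they stand 13 mm farther back than shut.
Start: joints at [57.164, 21.807, 74.336, -0, 83.858, -12.336], TCP at [0.193, 0.515, 0.216] pointing down, gripper open.
Joint ranges: [-178.18, 178.18], [-50.72, 133.34], [12.68, 142.11], [-81.47, 261.47], [9.98, 163.14], [-165.26, 165.26]. Speed limits (degrees/s): [136.94, 136.94, 180, 180, 180, 180].

## Interface

Orientations are given as a 3x3 rotation matrix whose columns are the frame's x, y, z axes.
In Python, from rig import env, get_image gives the robot as it stands.
- The arm moves only by the tool move_arm, never from a script. Its argument "targets" is one flat list of numbers, 6 for each row, row after row: the shift along the tool's x, y, z in mm, then the turn, a rotation vector about the tool's x, y, z in rad. A call has exactly 5 rows; each row shifts and turns the commanded pose from where the row before left it, along the tool's axes as they then stand; what a row does not reach is not made up. A row lasts 1/8 s, in which the tool goes at most 62.5 mm and 10.7 degrees, less where a joint would pass 70% of its speed; a pose out of reach is approached as far as the arm can. A call is refused whole if a number of a shift passes 62.5 or a number of a turn 0.188, either way. A call with a gripper value outside its range is refused whole. "hand" is the opening, from -1 (shut) to 1 (fully open), so that 0 is half open, set as the call begins (left out, the last holds). The fingers move at their own pace and stop on an object; "squeeze" is the grip in N (left out, the last holds). Time passes only in rows, so rows that do not move let the fingers close, or fill a call up. It gives the time, the measured TCP pose, the force and the opening at its end, in the units of the state.
- env.observe(): the state, without advancing time (a new reading comes with each control period).
- get_image(name): name is "scene" or "top"; returns a dict with "pixels" (420x560x3 uint8, red, green, blue), "z_map" (420x560 float32, m along the optical axis (not along the pixel's ray), 0 where there is no reading), "intrinsics" (3x3 intrinsics, pixels), "R" (3x3) and "t" (3): a world point X has camera coordinates R X + t. Camera axes: x right, y down, z forward; pixel columns grow to the right and rows downward; lengths in m; the calibration is good to about 2 mm. A picture is of the moment at which its call begins.
- env.close_job(): hands the job in, once; it reports no verdict.
The state is a dict: "time_s": time; "q": joint angles; "qvel": joint speeds; "joint_efforts": joint torques, N m; "position": TCP position; "tool_rot": TCP orientation; "ft_force": force on the tool from outside, world axes, zero at the start; "wrist_torque": the same for the moment, N m; "grip_width": finger opening in m.
Only numpy, scipy, OpenCV 4.12 (cv2) and the standard library are available. Lean on these libraries where they do the work, as an engineer would, in place of code of your own. Each camera call takes 0.05 s, during which the arm holds its last target.

## Working session

There is one attempt and no reset: what is moved stays moved. The work goes in short steps, Python scripts to look and compute and a tool call to move; the robot and the scene stay as the last step left them, time stands still between calls to the robot, and variables do not carry over. Pictures are saved under pics/ and viewed, and the job is handed in when it is done.

Besides the shell and the picture viewer there is one more tool, called by a JSON object that holds its "method" and its "body". move_arm: Moves the arm, as the interface text tells. Its arguments: {"type":"object","properties":{"targets":{"type":"array"},"hand":{"type":"number"},"squeeze":{"type":"number"}},"required":["targets"]}

```bash
ls; mkdir -p pics; cat > h.py <<'E'
import numpy as np, cv2
from rig import env, get_image
def snap(n,fn):
    im=get_image(n); cv2.imwrite('pics/'+fn,cv2.cvtColor(im['pixels'],cv2.COLOR_RGB2BGR)); np.savez('pics/'+fn[:-4]+'.npz',**im); return im
def cloud(im):
    z=im['z_map'];K=im['intrinsics'];v,u=np.mgrid[:z.shape[0],:z.shape[1]]
    c=np.stack([(u-K[0,2])/K[0,0]*z,(v-K[1,2])/K[1,1]*z,z],-1)
    return (c-im['t'])@im['R']
def ray(im,u,v,h):
    K=im['intrinsics'];d=np.stack([(np.asarray(u)-K[0,2])/K[0,0],(np.asarray(v)-K[1,2])/K[1,1],np.ones(np.shape(u))],-1)@im['R']
    c=-im['R'].T@im['t']; return c+d*((h-c[2])/d[...,2])[...,None]
E
python3 - <<'E'
from h import *
np.set_printoptions(precision=4,suppress=True)
snap('top','top0.png');snap('scene','sc0.png');s=env.observe();print(s)
E
```

```text
pics
{'time_s': 0.1, 'q': array([ 57.164 ,  21.8386,  74.3789,   0.0016,  83.8573, -12.336 ]), 'qvel': array([ 0.0435, -0.1524, -0.1387, -0.0477,  0.0133,  0.0252]), 'joint_efforts': array([  0.0034, -44.9221, -23.1653,  -0.0002,   0.0037,  -0.    ]), 'position': array([0.1925, 0.5149, 0.2158]), 'tool_rot': array([[ 0.9367, -0.0007,  0.3502],
       [-0.3502, -0.0011,  0.9367],
       [-0.0003, -1.    , -0.0013]]), 'ft_force': array([ 0.4574, -0.0256, -0.0757]), 'wrist_torque': array([ 0.0243, -0.02  , -0.036 ]), 'grip_width': 0.08541681116787174}
```

View pics/top0.png

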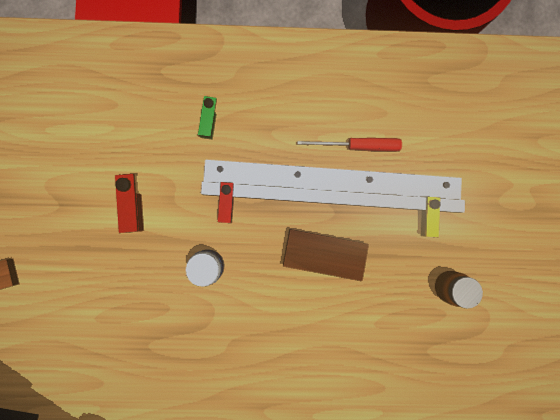

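View pics/sc0.png

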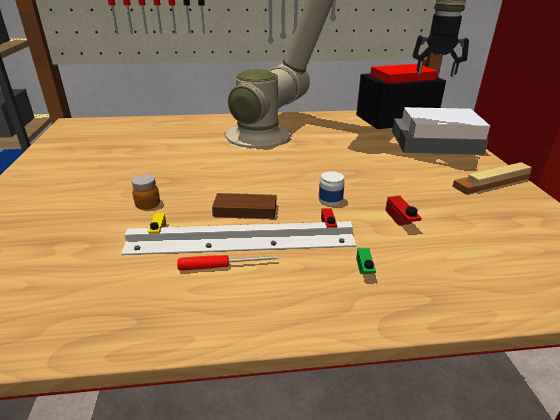

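The top view shows the board near (325,254) and the small red stop on the fence at (226,202). The yellow stop is at (433,217), the tin at (204,268) and the jar at (465,290). The big red and green blocks off the fence are decoys.

```bash
cat > meas.py <<'E'
from h import *
import sys
np.set_printoptions(precision=4,suppress=True)
def board(im,P,verbose=True):
    rgb=im['pixels'].astype(int);hsv=cv2.cvtColor(im['pixels'],cv2.COLOR_RGB2HSV)
    m=(abs(P[...,2]-.028)<.006)&(rgb.sum(-1)<300)&(P[...,0]>.3)&(abs(P[...,1])<.5)&(hsv[...,0]<25)
    m=cv2.morphologyEx(m.astype(np.uint8),cv2.MORPH_OPEN,np.ones((3,3)))
    n,l,st,_=cv2.connectedComponentsWithStats(m)
    out=[]
    for i in range(1,n):
        if st[i,4]>300:
            v,u=np.nonzero(l==i);X=ray(im,u,v,.028)[:,:2]
            r=cv2.minAreaRect((X*1000).astype(np.float32)); print('board?',st[i],r); print(cv2.boxPoints(r))
if __name__=='__main__':
    im=dict(np.load(sys.argv[1]));P=cloud(im);board(im,P)
    hsv=cv2.cvtColor(im['pixels'],cv2.COLOR_RGB2HSV);h,s,v=[hsv[...,i].astype(int) for i in range(3)]
    for nm,m in dict(red=((h<6)|(h>174))&(s>180)&(v>90),yel=(h>24)&(h<35)&(s>180)&(v>110)).items():
        n,l,st,c=cv2.connectedComponentsWithStats(m.astype(np.uint8))
        for i in range(1,n):
            if st[i,4]>120:
                vv,uu=np.nonzero(l==i);zz=np.median(P[l==i][:,2]);X=ray(im,uu,vv,.022)[:,:2]
                r=cv2.minAreaRect((X*1000).astype(np.float32));print(nm,st[i],zz,r);
    # fence top: bright grey, z ~22mm
    m=(s<40)&(v>150)&(abs(P[...,2]-.022)<.005)&(P[...,0]>.3)
    n,l,st,c=cv2.connectedComponentsWithStats(m.astype(np.uint8))
    for i in range(1,n):
        if st[i,4]>150:
            q=P[l==i];print('fence',st[i],np.median(q[:,2]))
            vv,uu=np.nonzero(l==i);X=ray(im,uu,vv,.022)[:,:2]
            print(cv2.minAreaRect((X*1000).astype(np.float32)))
            # robot-side edge: lowest pixel in each column
            cols=np.unique(uu);bv=np.array([vv[uu==k].max()+.5 for k in cols]);tv=np.array([vv[uu==k].min()-.5 for k in cols])
            for nm,w in(('front',bv),('back',tv)):
                E=ray(im,cols,w,.022); p=np.polyfit(E[:,1],E[:,0],1)
                for _ in range(5):
                    rr=E[:,0]-np.polyval(p,E[:,1]);k=abs(rr)<.003;p=np.polyfit(E[k,1],E[k,0],1)
                print(nm,'x=a*y+b',p,k.sum(),len(k),'y',E[:,1].min(),E[:,1].max())
    m=(P[...,2]>.066)&(P[...,2]<.075)&(P[...,0]>.3)&(abs(P[...,1])<.5)
    n,l,st,c=cv2.connectedComponentsWithStats(m.astype(np.uint8))
    for i in range(1,n):
        if st[i,4]>150: print('round',st[i],P[l==i].mean(0))
E
python3 meas.py pics/top0.npz
```

```text
board? [218 193  15  30 373] ((585.5587158203125, 122.94685363769531), (24.313987731933594, 54.08921432495117), 87.52806854248047)
[[558.0149 111.9676]
 [612.0538 109.6347]
 [613.1025 133.9261]
 [559.0636 136.259 ]]
board? [ 284  230   84   51 3024] ((501.9046630859375, -65.92461395263672), (149.44252014160156, 69.85140228271484), 80.62387084960938)
[[ 455.2723 -133.9577]
 [ 524.1906 -145.3375]
 [ 548.537     2.1085]
 [ 479.6188   13.4883]]
red [  75    0  105   23 2200] -0.43977219364319453 ((957.6687622070312, 323.0838623046875), (43.72770690917969, 197.8538055419922), 2.1155638694763184)
red [ 401    0  110   30 1112] -0.3795804604377807 ((973.8289794921875, -315.10162353515625), (58.54731369018555, 215.99359130859375), 2.1155855655670166)
red [351 138  50  13 557] 0.02375491353756931 ((713.6986083984375, -158.46517944335938), (23.08659553527832, 94.01832580566406), 0.27001768350601196)
red [115 174  22  59 860] 0.04004973733686373 ((589.606689453125, 308.19500732421875), (106.49341583251953, 33.541873931884766), 6.589305877685547)
red [218 182  15  41 401] 0.028397966454673195 ((
[... 423 characters left out ...]
   26 2393] 0.02189768824980418
((610.7501831054688, -72.28886413574219), (364.11865234375, 23.583053588867188), 87.4535140991211)
front x=a*y+b [0.0448 0.6022] 193 193 y -0.2536803510688577 0.10943254769497059
back x=a*y+b [0.0438 0.6257] 192 193 y -0.2536626787377016 0.10972528902587711
fence [440 199  25  13 295] 0.022044248174402137
((600.4991455078125, -305.3235168457031), (45.98134994506836, 22.98273277282715), 89.9034423828125)
front x=a*y+b [0.021  0.5954] 25 25 y -0.3282281661244574 -0.2823143386039681
back x=a*y+b [0.0463 0.6261] 24 25 y -0.32833334613877746 -0.28234630894089646
round [186 253  33  34 848] [0.475  0.1545 0.0697]
round [451 277  32  32 769] [ 0.4455 -0.3088  0.0697]
```

{"method": "move_arm", "body": {"targets": [0,0,0,0,-0.157,0,0,0,0,0,-0.156,0,12,0,-25,0,0,0,17,0,-38,0,0,0,17,0,-38,0,0,0], "hand": 1}}

```text
time_s: 0.72
position: [0.2341, 0.411, 0.216]
tool_rot: [[0.999, -0.0, 0.044], [-0.044, -0.001, 0.999], [-0.0, -1.0, -0.001]]
ft_force: [0.0, 0.6, 0.1]
grip_width: 0.0855
```

{"method": "move_arm", "body": {"targets": [17,0,-40,0,0,0,17,0,-40,0,0,0,17,0,-40,0,0,0,17,0,-40,0,0,0,17,0,-40,0,0,0]}}

```text
time_s: 1.35
position: [0.3101, 0.2073, 0.2162]
tool_rot: [[0.999, -0.0, 0.045], [-0.045, -0.0, 0.999], [-0.0, -1.0, -0.0]]
ft_force: [0.4, 0.5, -0.1]
grip_width: 0.0859
```

{"method": "move_arm", "body": {"targets": [17,0,-40,0,0,0,17,0,-40,0,0,0,17,0,-40,0,0,0,17,0,-40,0,0,0,17,0,-40,0,0,0]}}

```text
time_s: 1.98
position: [0.3861, 0.0036, 0.2162]
tool_rot: [[0.999, -0.0, 0.045], [-0.045, 0.0, 0.999], [-0.0, -1.0, 0.0]]
ft_force: [0.5, 0.9, 0.7]
grip_width: 0.0854
```

{"method": "move_arm", "body": {"targets": [16,0,-34,0,0,0,16,0,-34,0,0,0,0,50,0,0,0,0,0,50,0,0,0,0,0,40,0,0,0,0]}}

```text
time_s: 2.6
position: [0.4143, -0.0642, 0.0746]
tool_rot: [[0.999, -0.001, 0.045], [-0.045, 0.001, 0.999], [-0.001, -1.0, 0.0]]
ft_force: [0.2, 0.0, -0.9]
grip_width: 0.0854
```

{"method": "move_arm", "body": {"targets": [0,20,0,0,0,0,0,14,0,0,0,0,0,10,0,0,0,0,0,10,0,0,0,0,0,0,0,0,0,0]}}

```text
time_s: 3.22
position: [0.4147, -0.0643, 0.0219]
tool_rot: [[0.999, -0.001, 0.045], [-0.045, 0.0, 0.999], [-0.001, -1.0, 0.0]]
ft_force: [0.4, -0.5, 0.2]
grip_width: 0.085
```

```bash
python3 - <<'E'
from h import *
im=snap('scene','sc1.png');cv2.imwrite('pics/sc1c.png',cv2.resize(cv2.imread('pics/sc1.png')[130:260,110:370],None,fx=3,fy=3,interpolation=cv2.INTER_CUBIC))
snap('top','top1.png')
E
```

```text
(no output)
```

View pics/sc1c.png

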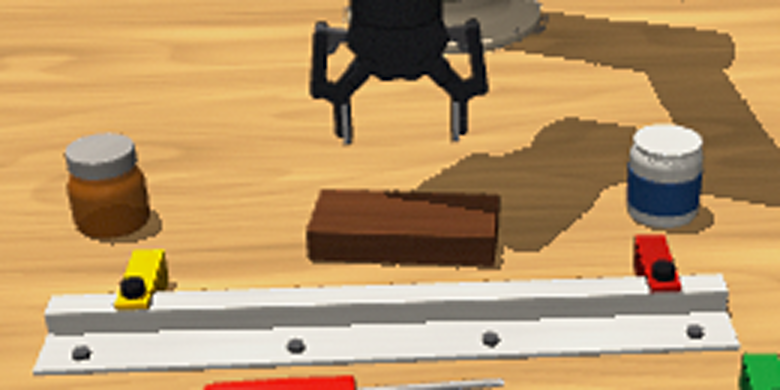

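View pics/top1.png

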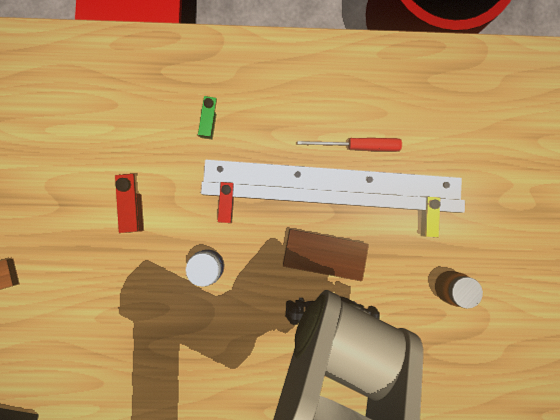

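The hand hangs open behind the board in both views, with the fingertips near (345,140) and (457,138) in the crop. I'll get their height from the depth map.

```bash
python3 - <<'E'
from h import *
np.set_printoptions(precision=4,suppress=True)
im=dict(np.load('pics/sc1.npz'));P=cloud(im)
m=(abs(P[...,0]-.415)<.03)&(abs(P[...,1]+.065)<.075)&(P[...,2]>.006)&(P[...,2]<.06)
for s in(-1,1):
    q=P[m&(s*(P[...,1]+.065)>0)];q=q[np.argsort(q[:,2])];print(len(q),q[:8],q.min(0),q.max(0))
E
```

```text
9 [[ 0.421  -0.1112  0.0532]
 [ 0.4222 -0.1086  0.0537]
 [ 0.4166 -0.116   0.0569]
 [ 0.4236 -0.1084  0.0572]
 [ 0.4241 -0.1134  0.0577]
 [ 0.4181 -0.1185  0.0578]
 [ 0.4248 -0.1109  0.0579]
 [ 0.4208 -0.1134  0.0589]] [ 0.4166 -0.1185  0.0532] [ 0.4248 -0.1084  0.0591]
10 [[ 0.4186 -0.0214  0.0505]
 [ 0.4239 -0.0192  0.0531]
 [ 0.4264 -0.0168  0.0542]
 [ 0.4214 -0.0215  0.0548]
 [ 0.4266 -0.0193  0.0573]
 [ 0.4224 -0.0138  0.0578]
 [ 0.4281 -0.0168  0.0579]
 [ 0.4242 -0.0114  0.0586]] [ 0.4186 -0.0217  0.0505] [ 0.4281 -0.0085  0.0598]
```

```bash
python3 - <<'E'
from h import *
np.set_printoptions(precision=4,suppress=True)
im=dict(np.load('pics/sc1.npz'));P=cloud(im)
for u,v in((225,177.5),(262,176.5)):
    for h in(0.,.01,.02,.03,.04): print(u,h,ray(im,u,v,h))
    print(P[int(v)-6:int(v)+2,u])
E
```

```text
225 0.0 [ 0.3184 -0.1142  0.    ]
225 0.01 [ 0.3382 -0.1136  0.01  ]
225 0.02 [ 0.3581 -0.113   0.02  ]
225 0.03 [ 0.3779 -0.1125  0.03  ]
225 0.04 [ 0.3977 -0.1119  0.04  ]
[[ 0.4208 -0.1102  0.07  ]
 [ 0.4217 -0.1103  0.0677]
 [ 0.4221 -0.1105  0.0651]
 [ 0.4218 -0.1107  0.0621]
 [ 0.4215 -0.1108  0.0591]
 [ 0.4248 -0.1109  0.0579]
 [ 0.421  -0.1112  0.0532]
 [ 0.3241 -0.1141  0.0013]]
262 0.0 [ 0.3222 -0.0094  0.    ]
262 0.01 [ 0.3419 -0.0108  0.01  ]
262 0.02 [ 0.3617 -0.0122  0.02  ]
262 0.03 [ 0.3814 -0.0136  0.03  ]
262 0.04 [ 0.4012 -0.015   0.04  ]
[[ 0.4277 -0.0166  0.0719]
 [ 0.4277 -0.0167  0.0691]
 [ 0.428  -0.0167  0.0664]
 [ 0.4254 -0.0166  0.0623]
 [ 0.4266 -0.0167  0.06  ]
 [ 0.4281 -0.0168  0.0579]
 [ 0.4264 -0.0168  0.0542]
 [ 0.3255 -0.0096  0.0001]]
```

```bash
python3 - <<'E'
from h import *
cv2.imwrite('pics/sc1d.png',cv2.resize(cv2.imread('pics/sc1.png')[140:205,200:290],None,fx=8,fy=8,interpolation=cv2.INTER_NEAREST))
s=env.observe();print(s['position'],s['time_s'])
E
```

```text
[ 0.41503202 -0.0644326   0.02254927] 3.325
```

View pics/sc1d.png

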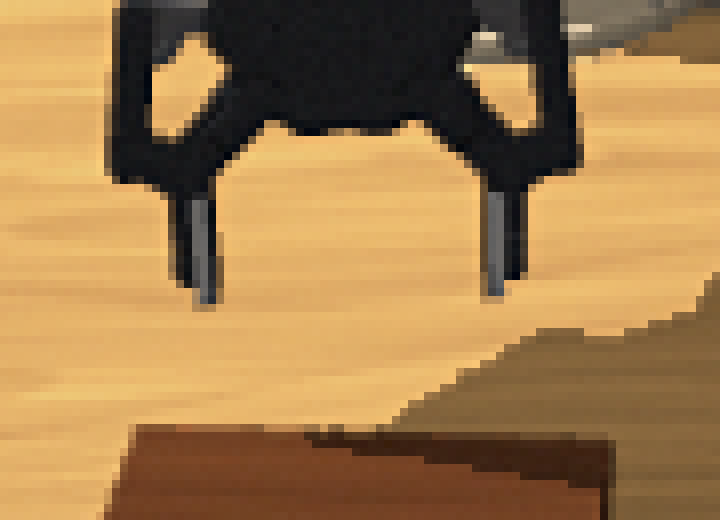

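```bash
python3 - <<'E'
from h import *
np.set_printoptions(precision=4,suppress=True)
im=dict(np.load('pics/sc0.npz'));P=cloud(im)
m=(np.hypot(P[...,0]-.193,P[...,1]-.515)<.08)&(P[...,2]>.1)&(P[...,2]<.4)
q=P[m];q=q[np.argsort(q[:,2])];print(q[:10])
im=dict(np.load('pics/sc1.npz'));P=cloud(im)
print(P[203,235:265:10],P[160,200],P[176:179,332])
cv2.imwrite('pics/t1.png',cv2.resize(cv2.imread('pics/top1.png')[220:340,270:400],None,fx=5,fy=5,interpolation=cv2.INTER_NEAREST))
E
```

```text
[[0.1819 0.4699 0.2444]
 [0.214  0.5599 0.2449]
 [0.1847 0.4717 0.2451]
 [0.215  0.5532 0.2452]
 [0.2156 0.5559 0.2454]
 [0.1831 0.4657 0.2477]
 [0.2157 0.5521 0.2483]
 [0.2162 0.555  0.2483]
 [0.1741 0.4693 0.2484]
 [0.1871 0.4669 0.2486]]
[[ 0.5111 -0.089   0.0275]
 [ 0.5137 -0.0651  0.0276]
 [ 0.5187 -0.0412  0.0292]] [ 0.1919 -0.1901 -0.0002] [[0.4744 0.1549 0.07  ]
 [0.4824 0.153  0.0714]
 [0.4837 0.1529 0.0693]]
```

View pics/t1.png

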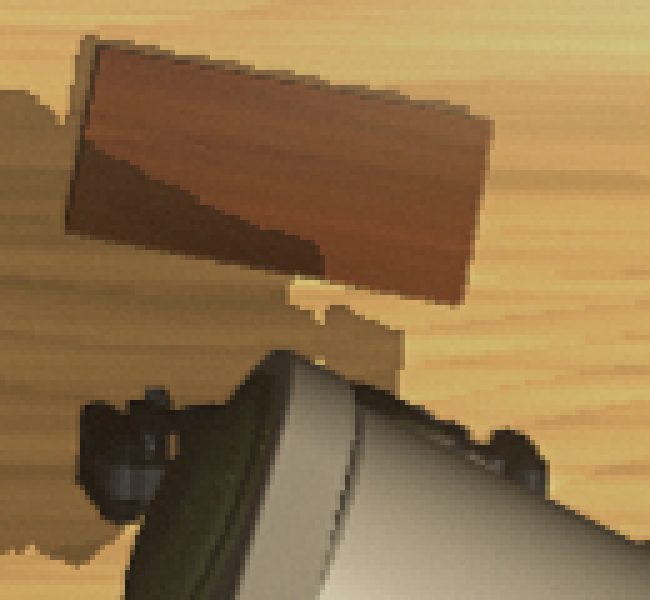

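```bash
python3 - <<'E'
from h import *
np.set_printoptions(precision=4,suppress=True)
im=dict(np.load('pics/sc1.npz'));P=cloud(im)
print(P[148:158:2,243]);print(P[158:165,217])
E
```

```text
[[ 0.4226 -0.0624  0.1316]
 [ 0.4229 -0.0626  0.1264]
 [ 0.4235 -0.0628  0.1213]
 [ 0.4268 -0.0631  0.1174]
 [ 0.1743 -0.0576 -0.0001]]
[[ 0.4237 -0.1276  0.1079]
 [ 0.4219 -0.1278  0.1044]
 [ 0.4204 -0.1281  0.1011]
 [ 0.4232 -0.1282  0.0996]
 [ 0.4199 -0.1285  0.0954]
 [ 0.2212 -0.1379  0.001 ]
 [ 0.2272 -0.1378  0.0005]]
```

{"method": "move_arm", "body": {"targets": [0,3,0,0,0,0,0,3,0,0,0,0,0,3,0,0,0,0,0,3,0,0,0,0,0,0,0,0,0,0]}}

```text
time_s: 3.95
position: [0.4148, -0.0643, 0.0101]
tool_rot: [[0.999, -0.0, 0.045], [-0.045, 0.0, 0.999], [-0.0, -1.0, 0.0]]
ft_force: [-0.1, 0.8, 0.1]
grip_width: 0.0856
```

{"method": "move_arm", "body": {"targets": [0,3,0,0,0,0,0,3,0,0,0,0,0,3,0,0,0,0,0,3,0,0,0,0,0,0,0,0,0,0]}}

```text
time_s: 4.58
position: [0.4148, -0.0643, -0.0019]
tool_rot: [[0.999, -0.0, 0.045], [-0.045, 0.0, 0.999], [-0.0, -1.0, 0.0]]
ft_force: [-0.1, -0.3, -0.3]
grip_width: 0.0853
```

```bash
python3 - <<'E'
from h import *
np.set_printoptions(precision=4,suppress=True)
im=snap('scene','sc2.png');P=cloud(im)
m=(abs(P[...,0]-.415)<.03)&(abs(P[...,1]+.065)<.075)&(P[...,2]>.006)&(P[...,2]<.07)
q=P[m];q=q[np.argsort(q[:,2])];print(q[:8])
cv2.imwrite('pics/sc2d.png',cv2.resize(cv2.imread('pics/sc2.png')[140:205,200:290],None,fx=8,fy=8,interpolation=cv2.INTER_NEAREST))
E
```

```text
[[ 0.4199 -0.1101  0.0295]
 [ 0.4244 -0.0169  0.03  ]
 [ 0.4239 -0.1074  0.0314]
 [ 0.4108 -0.0211  0.032 ]
 [ 0.428  -0.0198  0.032 ]
 [ 0.4263 -0.1124  0.0329]
 [ 0.422  -0.1073  0.0333]
 [ 0.4219 -0.1098  0.0334]]
```

View pics/sc2d.png

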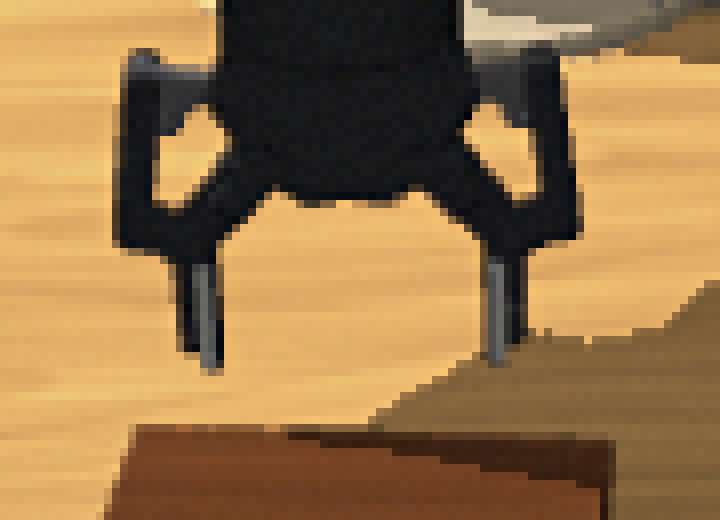

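In the pictures the open fingertips sit about 29 mm behind the reported TCP, not where the spec puts them. I'll go down in small steps and watch the force.

{"method": "move_arm", "body": {"targets": [0,4,0,0,0,0,0,4,0,0,0,0,0,4,0,0,0,0,0,3,0,0,0,0,0,3,0,0,0,0]}}

```text
time_s: 5.25
position: [0.4149, -0.0644, -0.0199]
tool_rot: [[0.999, 0.0, 0.045], [-0.045, -0.0, 0.999], [0.0, -1.0, -0.0]]
ft_force: [-0.0, 0.4, -0.3]
grip_width: 0.0853
```

{"method": "move_arm", "body": {"targets": [9,0,0,0,0,0,9,0,0,0,0,0,9,0,0,0,0,0,9,0,0,0,0,0,9,0,0,0,0,0]}}

```text
time_s: 5.88
position: [0.4602, -0.0664, -0.0197]
tool_rot: [[0.999, -0.001, 0.045], [-0.045, 0.0, 0.999], [-0.001, -1.0, 0.0]]
ft_force: [-1.5, -1.1, 0.5]
grip_width: 0.0854
```

{"method": "move_arm", "body": {"targets": [9,0,0,0,0,0,9,0,0,0,0,0,9,0,0,0,0,0,8,0,0,0,0,0,5,0,0,0,0,0]}}

```text
time_s: 6.5
position: [0.5002, -0.0682, -0.0197]
tool_rot: [[0.999, -0.0, 0.045], [-0.045, -0.0, 0.999], [-0.0, -1.0, -0.0]]
ft_force: [-3.1, 0.3, 2.2]
grip_width: 0.0853
```

```bash
python3 - <<'E'
from h import *
im=snap('top','top3.png');im=snap('scene','sc3.png')
cv2.imwrite('pics/c3.png',np.vstack([cv2.resize(cv2.imread('pics/top3.png')[160:300,180:480],(750,300)),cv2.resize(cv2.imread('pics/sc3.png')[130:260,110:370],(600,300)).repeat(1,0) if 0 else cv2.copyMakeBorder(cv2.resize(cv2.imread('pics/sc3.png')[130:260,110:370],(600,300)),0,0,0,150,0)]))
E
python3 meas.py pics/top3.npz | grep -A4 board
```

```text
board? [ 284  210   77   38 1579] ((547.3018188476562, -58.621360778808594), (139.17800903320312, 69.27218627929688), 87.4295883178711)
[[ 509.5797 -126.587 ]
 [ 578.7822 -129.6937]
 [ 585.0239    9.3443]
 [ 515.8214   12.451 ]]
```

View pics/c3.png

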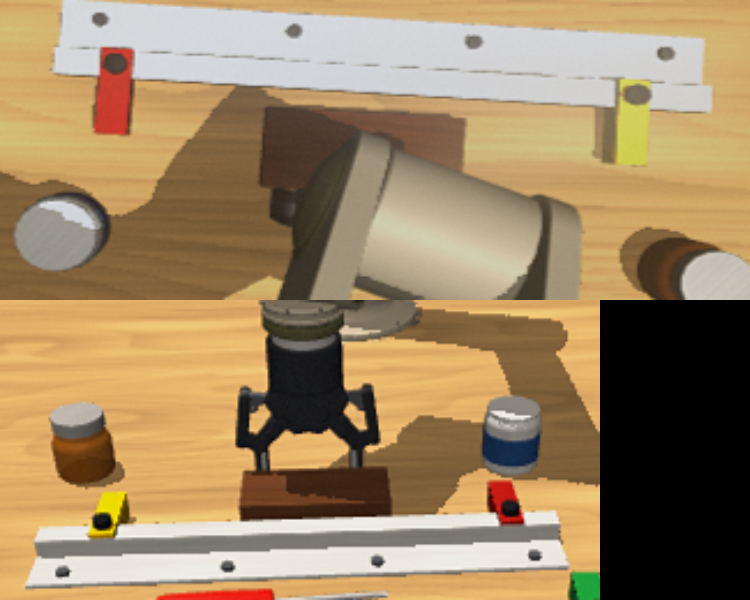

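The top view shows the board square to the fence, with its front edge about 17 mm short of it. I'll close that gap slowly.

{"method": "move_arm", "body": {"targets": [5,0,0,0,0,0,4,0,0,0,0,0,3,0,0,0,0,0,2,0,0,0,0,0,1,0,0,0,0,0]}}

```text
time_s: 7.22
position: [0.5148, -0.0689, -0.0197]
tool_rot: [[0.999, -0.0, 0.045], [-0.045, 0.0, 0.999], [-0.0, -1.0, 0.0]]
ft_force: [-2.4, -0.9, 0.1]
grip_width: 0.0854
```

{"method": "move_arm", "body": {"targets": [1,0,0,0,0,0,1,0,0,0,0,0,0,0,0,0,0,0,0,0,0,0,0,0,0,0,0,0,0,0]}}

```text
time_s: 7.85
position: [0.517, -0.069, -0.0196]
tool_rot: [[0.999, 0.0, 0.045], [-0.045, -0.0, 0.999], [0.0, -1.0, -0.0]]
ft_force: [-0.6, 0.3, 0.3]
grip_width: 0.0851
```

{"method": "move_arm", "body": {"targets": [1,0,0,0,0,0,1,0,0,0,0,0,0,0,0,0,0,0,0,0,0,0,0,0,0,0,0,0,0,0]}}

```text
time_s: 8.48
position: [0.5173, -0.0689, -0.0197]
tool_rot: [[0.999, -0.003, 0.044], [-0.044, 0.0, 0.999], [-0.003, -1.0, 0.0]]
ft_force: [-7.3, -1.7, 4.7]
grip_width: 0.0854
```

{"method": "move_arm", "body": {"targets": [-10,0,0,0,0,0,-22,0,0,0,0,0,0,-30,0,0,0,0,0,-40,0,0,0,0,0,-20,0,0,0,0]}}

```text
time_s: 9.1
position: [0.4873, -0.0678, 0.0722]
tool_rot: [[0.999, 0.003, 0.045], [-0.045, -0.001, 0.999], [0.003, -1.0, -0.001]]
ft_force: [-0.0, -0.2, 0.2]
grip_width: 0.0851
```

{"method": "move_arm", "body": {"targets": [0,0,-30,0,0,0,18,0,-30,0,0,0,30,0,-30,0,0,0,30,0,-14,0,0,0,0,0,0,0,0,0], "hand": -1, "squeeze": 20}}

```text
time_s: 9.72
position: [0.5611, -0.176, 0.0699]
tool_rot: [[0.999, 0.001, 0.046], [-0.046, -0.0, 0.999], [0.001, -1.0, -0.0]]
ft_force: [-1.3, -0.3, -0.6]
grip_width: -0.0003
```

{"method": "move_arm", "body": {"targets": [0,20,0,0,0,0,0,20,0,0,0,0,0,0,0,0,0,0,0,0,0,0,0,0,0,0,0,0,0,0]}}

```text
time_s: 10.35
position: [0.5603, -0.175, 0.0313]
tool_rot: [[0.999, 0.001, 0.045], [-0.045, -0.001, 0.999], [0.001, -1.0, -0.001]]
ft_force: [-0.1, 0.1, -0.0]
grip_width: -0.0002
```

```bash
python3 - <<'E'
from h import *
np.set_printoptions(precision=4,suppress=True)
im=snap('top','top4.png');im=snap('scene','sc4.png');P=cloud(im)
s=env.observe();p=s['position'];print(p)
m=(abs(P[...,0]-p[0])<.025)&(abs(P[...,1]-p[1])<.04)&(P[...,2]>.035)&(P[...,2]<.15)
q=P[m];q=q[np.argsort(q[:,2])];print(q[:6])
for lo in np.arange(.035,.15,.01):
    w=q[(q[:,2]>=lo)&(q[:,2]<lo+.01)]
    if len(w):print(round(lo,3),w[:,1].min(),w[:,1].max(),w[:,0].max())
cv2.imwrite('pics/c4.png',np.vstack([cv2.resize(cv2.imread('pics/top4.png')[160:300,180:480],(750,300)),cv2.copyMakeBorder(cv2.resize(cv2.imread('pics/sc4.png')[130:260,110:370],(600,300)),0,0,0,150,0)]))
E
python3 meas.py pics/top4.npz | grep -A4 board
```

```text
[ 0.5603 -0.175   0.031 ]
[[ 0.5674 -0.1722  0.0471]
 [ 0.5682 -0.1788  0.0479]
 [ 0.5612 -0.168   0.0483]
 [ 0.5689 -0.1809  0.0485]
 [ 0.5704 -0.1697  0.0487]
 [ 0.5715 -0.1762  0.0498]]
0.045 -0.18704081317807306 -0.16505812263933936 0.5736199721122075
0.055 -0.18841781224758386 -0.16179166566507394 0.5733502760435452
0.065 -0.18790073043409478 -0.16106088689816137 0.572708941928444
0.075 -0.18835721666942243 -0.16094764453591678 0.5740252357831723
0.085 -0.20653242763393104 -0.1438000088990958 0.573827125082531
0.095 -0.2139550875211005 -0.13667441462524596 0.5751808438930524
0.105 -0.21498184570899542 -0.13571851616342953 0.5782883512228318
0.115 -0.21487400997691602 -0.13525719973452013 0.5806014505132481
0.125 -0.21504187025560542 -0.13660054933701438 0.5785080640533681
0.135 -0.21450694973246118 -0.13587394391317054 0.5813696129250946
0.145 -0.21281370520233428 -0.13540219293263125 0.5828554212772763
board? [ 285  200   82   43 3002] ((564.0506591796875, -64.70722961425781), (149.71095275878906, 69.97048950195312), 87.40203857421875)
[[ 525.7084 -137.9   ]
 [ 595.6069 -141.0716]
 [ 602.3929    8.4855]
 [ 532.4944   11.6571]]
```

View pics/c4.png

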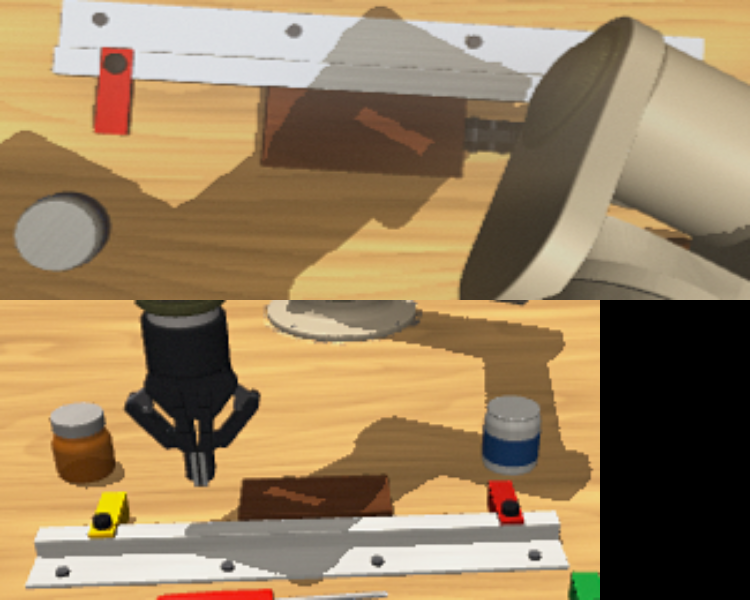

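The board is flush with the fence and the shut fingers are right of its end. From the picture, about 22 mm separates the fingers from the board, and the board then has about 102 mm to slide to the red stop.

{"method": "move_arm", "body": {"targets": [0,12,0,0,0,0,0,10,0,0,0,0,0,8,0,0,0,0,0,5,0,0,0,0,0,3,0,0,0,0]}}

```text
time_s: 11.08
position: [0.56, -0.175, -0.008]
tool_rot: [[0.999, -0.0, 0.045], [-0.045, 0.0, 0.999], [-0.0, -1.0, 0.0]]
ft_force: [-0.1, 0.6, -0.4]
grip_width: -0.0002
```

{"method": "move_arm", "body": {"targets": [0,0,7,0,0,0,0,0,7,0,0,0,0,0,7,0,0,0,0,0,8,0,0,0,0,0,8,0,0,0]}}

```text
time_s: 11.7
position: [0.5619, -0.1377, -0.0074]
tool_rot: [[0.999, 0.0, 0.045], [-0.045, -0.001, 0.999], [0.0, -1.0, -0.001]]
ft_force: [-0.7, -1.8, 1.5]
grip_width: -0.0
```

{"method": "move_arm", "body": {"targets": [0,0,8,0,0,0,0,0,8,0,0,0,0,0,8,0,0,0,0,0,8,0,0,0,0,0,6,0,0,0]}}

```text
time_s: 12.32
position: [0.5635, -0.0995, -0.0076]
tool_rot: [[0.999, 0.0, 0.045], [-0.045, -0.0, 0.999], [0.0, -1.0, 0.0]]
ft_force: [-0.3, -3.6, 3.7]
grip_width: -0.0002
```

```bash
python3 - <<'E'
from h import *
im=snap('top','top5.png');im=snap('scene','sc5.png')
cv2.imwrite('pics/c5.png',np.vstack([cv2.resize(cv2.imread('pics/top5.png')[160:300,180:480],(750,300)),cv2.copyMakeBorder(cv2.resize(cv2.imread('pics/sc5.png')[130:260,110:370],(600,300)),0,0,0,150,0)]))
E
python3 meas.py pics/top5.npz | grep -A4 board
```

```text
board? [ 256  198   70   42 2368] ((566.9757690429688, 0.9140472412109375), (125.38322448730469, 69.93433380126953), 87.49948120117188)
[[529.3068 -60.1923]
 [599.1746 -63.2434]
 [604.6448  62.0204]
 [534.777   65.0715]]
```

View pics/c5.png

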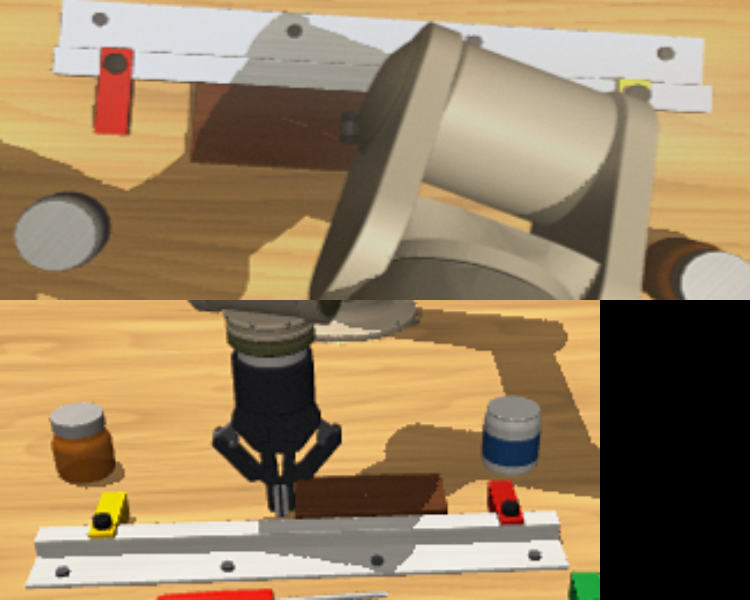

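The board stays flush as it slides, with about 49 mm left to the red stop.

{"method": "move_arm", "body": {"targets": [0,0,8,0,0,0,0,0,8,0,0,0,0,0,8,0,0,0,0,0,8,0,0,0,0,0,6,0,0,0]}}

```text
time_s: 13.05
position: [0.565, -0.0614, -0.0078]
tool_rot: [[0.999, -0.0, 0.044], [-0.044, 0.0, 0.999], [-0.0, -1.0, 0.0]]
ft_force: [-0.5, -0.8, -0.4]
grip_width: -0.0003
```

{"method": "move_arm", "body": {"targets": [0,0,3,0,0,0,0,0,2,0,0,0,0,0,1,0,0,0,0,0,1,0,0,0,0,0,1,0,0,0]}}

```text
time_s: 13.68
position: [0.5654, -0.0542, -0.0077]
tool_rot: [[0.999, -0.0, 0.045], [-0.045, -0.0, 0.999], [-0.0, -1.0, -0.0]]
ft_force: [-0.4, -2.0, -0.8]
grip_width: 0.0
```

{"method": "move_arm", "body": {"targets": [0,0,1,0,0,0,0,0,1,0,0,0,0,0,0,0,0,0,0,0,0,0,0,0,0,0,0,0,0,0]}}

```text
time_s: 14.3
position: [0.5658, -0.0521, -0.0076]
tool_rot: [[0.999, 0.001, 0.045], [-0.045, 0.0, 0.999], [0.001, -1.0, 0.0]]
ft_force: [0.3, -0.0, 0.4]
grip_width: -0.0002
```

{"method": "move_arm", "body": {"targets": [0,0,1,0,0,0,0,0,1,0,0,0,0,0,0,0,0,0,0,0,0,0,0,0,0,0,0,0,0,0]}}

```text
time_s: 14.92
position: [0.5658, -0.0514, -0.0076]
tool_rot: [[0.999, 0.0, 0.045], [-0.045, -0.002, 0.999], [0.0, -1.0, -0.002]]
ft_force: [-1.2, -7.9, 0.1]
grip_width: 0.0
```

It's touching the stop: 8 N, and the fingers stalled. I'll back off, lift and look.

{"method": "move_arm", "body": {"targets": [0,0,-10,0,0,0,0,0,-25,0,0,0,0,-40,0,0,0,0,0,-45,0,0,0,0,0,-35,0,0,0,0]}}

```text
time_s: 15.55
position: [0.5643, -0.0853, 0.1142]
tool_rot: [[0.999, 0.001, 0.045], [-0.045, 0.0, 0.999], [0.001, -1.0, 0.0]]
ft_force: [0.8, -0.2, -0.6]
grip_width: 0.0002
```

{"method": "move_arm", "body": {"targets": [-45,-20,0,0,0,0,-55,0,0,0,0,0,-55,0,0,0,0,0,-30,0,0,0,0,0,0,0,0,0,0,0]}}

```text
time_s: 16.18
position: [0.378, -0.0766, 0.1326]
tool_rot: [[0.999, 0.0, 0.046], [-0.046, 0.0, 0.999], [0.0, -1.0, 0.0]]
ft_force: [1.2, -0.1, -0.1]
grip_width: 0.0
```

```bash
python3 - <<'E'
from h import *
im=snap('top','top6.png');im=snap('scene','sc6.png')
a=cv2.imread('pics/top6.png')[160:300,180:480];b=cv2.imread('pics/sc6.png')[190:260,210:370]
cv2.imwrite('pics/c6.png',np.vstack([cv2.resize(cv2.imread('pics/top6.png')[170:240,200:340],(560,280),interpolation=cv2.INTER_NEAREST),cv2.resize(b,(560,245),interpolation=cv2.INTER_NEAREST)]))
E
python3 meas.py pics/top6.npz | grep -v fence
```

```text
board? [ 218  193   94   46 3337] ((570.3859252929688, 49.43327713012695), (173.62596130371094, 73.74322509765625), 85.64260864257812)
[[527.0251 -34.3274]
 [600.5551 -39.9302]
 [613.7468 133.1939]
 [540.2167 138.7967]]
red [  75    0  105   23 2200] -0.43983203454776887 ((957.6687622070312, 323.0838623046875), (43.72770690917969, 197.8538055419922), 2.1155638694763184)
red [ 401    0  110   30 1124] -0.3795014201926499 ((973.8289794921875, -315.10162353515625), (58.54731369018555, 215.99359130859375), 2.1155855655670166)
red [351 138  50  13 545] 0.023890877382327137 ((713.5806884765625, -158.53858947753906), (23.132627487182617, 94.00298309326172), 0.7169396877288818)
red [115 174  22  59 859] 0.04005086477073733 ((589.55712890625, 308.2537841796875), (106.40827941894531, 33.41379165649414), 6.589305877685547)
red [218 182  15  41 398] 0.02860603559499705 ((595.5352783203125, 123.76583862304688), (23.252531051635742, 74.08647155761719), 87.72552490234375)
((621.015869140625, 152.82057189941406), (22.583072662353516, 33.6832160949707), 1.467164397239685)
front x=a*y+b [0.0168 0.6065] 19 19 y 0.13566406899226607 0.16932240542905008
back x=a*y+b [0.0568 0.6238] 18 19 y 0.13641659123907834 0.16959389054668605
((610.7240600585938, -72.07356262207031), (364.5429992675781, 23.67998504638672), 87.46269226074219)
front x=a*y+b [0.0468 0.6025] 193 193 y -0.2536803510688577 0.10943254769497059
back x=a*y+b [0.0442 0.6258] 192 193 y -0.2536626787377016 0.10990115528792167
((600.55029296875, -305.29864501953125), (22.773344039916992, 46.44739532470703), 1.4121990203857422)
front x=a*y+b [0.021  0.5954] 25 25 y -0.3282281661244574 -0.2823143386039681
back x=a*y+b [0.045  0.6258] 24 25 y -0.32833334613877746 -0.28234630894089646
round [186 253  33  34 848] [0.4751 0.1545 0.0697]
round [451 277  32  32 766] [ 0.4455 -0.3087  0.0697]
```

View pics/c6.png

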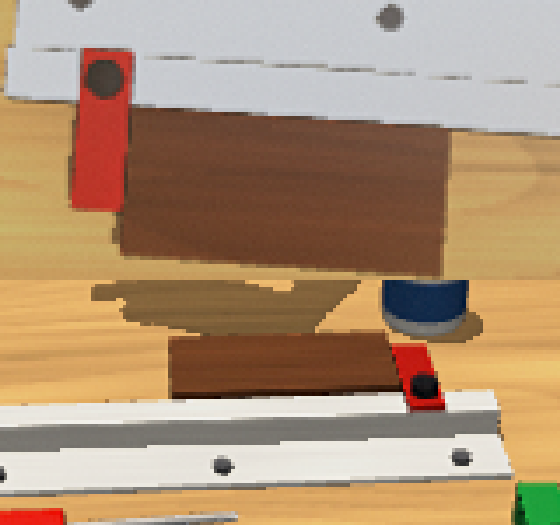

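View pics/top6.png

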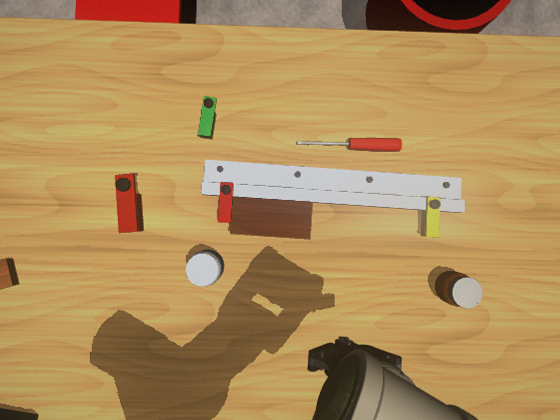

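```bash
python3 - <<'E'
from h import *
np.set_printoptions(precision=4,suppress=True)
for f in('top4','top6'):
    im=dict(np.load(f'pics/{f}.npz'));P=cloud(im);rgb=im['pixels'].astype(int);hsv=cv2.cvtColor(im['pixels'],cv2.COLOR_RGB2HSV)
    m=(abs(P[...,2]-.028)<.005)&(rgb.sum(-1)<330)&(hsv[...,0]<25)&(hsv[...,1]<185)&(rgb[...,0]<140)&(P[...,0]>.5)&(P[...,0]<.615)&(abs(P[...,1])<.16)
    n,l,st,_=cv2.connectedComponentsWithStats(cv2.morphologyEx(m.astype(np.uint8),cv2.MORPH_OPEN,np.ones((5,5))));i=1+st[1:,4].argmax()
    v,u=np.nonzero(l==i);print(f,st[i]);R=cv2.minAreaRect((ray(im,u,v,.028)[:,:2]*1000).astype(np.float32));print(R)
    cols=np.unique(u)[6:-6]
    for nm,w in(('front',[v[u==k].min()-.5 for k in cols]),('back',[v[u==k].max()+.5 for k in cols])):
        E=ray(im,cols,np.array(w),.028);p=np.polyfit(E[:,1],E[:,0],1);print(nm,p,np.degrees(np.arctan(p[0])), 'at y=.035',np.polyval(p,.035))
    rows=np.unique(v)[8:-8]
    E=ray(im,np.array([u[v==k].min()-.5 for k in rows]),rows,.028);p=np.polyfit(E[:,0],E[:,1],1);print('left end',p,np.polyval(p,.57))
E
```

```text
top4 [ 285  201   82   42 2981]
((563.973876953125, -64.72484588623047), (149.66880798339844, 69.81867218017578), 87.40203857421875)
front [0.0425 0.6017] 2.4364576825155293 at y=.035 0.6031552348411849
back [0.0421 0.532 ] 2.413572053991985 at y=.035 0.5335014440459784
left end [-0.0297  0.0266] 0.009668132136538478
top6 [ 230  197   82   42 2968]
((568.6284790039062, 37.74992752075195), (149.1696014404297, 69.64339447021484), 87.45350646972656)
front [0.0435 0.6019] 2.4930958053238443 at y=.035 0.6034130858528967
back [0.0397 0.5329] 2.2716484923092604 at y=.035 0.5342436598138901
left end [-0.0286  0.1284] 0.11212818557109143
```

The board measures flush: its front edge is at x=0.6034 against the fence line at 0.6036, and the angles agree within 0.1°. Its end is at the red face to within about 1 mm. With time in hand, I'll re-seat it with one gentle open-finger press against the fence.

{"method": "move_arm", "body": {"targets": [20,0,25,0,0,0,28,0,28,0,0,0,28,0,28,0,0,0,26,0,22,0,0,0,0,30,0,0,0,0], "hand": 1}}

```text
time_s: 16.9
position: [0.4895, 0.0228, 0.1028]
tool_rot: [[0.999, 0.005, 0.042], [-0.042, -0.001, 0.999], [0.005, -1.0, -0.0]]
ft_force: [0.2, 0.0, -0.5]
grip_width: 0.0854
```

{"method": "move_arm", "body": {"targets": [0,40,0,0,0,0,0,40,0,0,0,0,0,25,0,0,0,0,0,12,0,0,0,0,0,5,0,0,0,0]}}

```text
time_s: 17.52
position: [0.4864, 0.0216, -0.0201]
tool_rot: [[0.999, -0.0, 0.045], [-0.045, 0.0, 0.999], [-0.0, -1.0, 0.0]]
ft_force: [0.2, 0.4, -0.1]
grip_width: 0.0855
```

{"method": "move_arm", "body": {"targets": [10,0,0,0,0,0,10,0,0,0,0,0,8,0,0,0,0,0,5,0,0,0,0,0,2,0,0,0,0,0]}}

```text
time_s: 18.15
position: [0.521, 0.0199, -0.0196]
tool_rot: [[0.999, 0.0, 0.045], [-0.045, -0.0, 0.999], [0.0, -1.0, -0.0]]
ft_force: [0.2, -0.2, 0.0]
grip_width: 0.0858
```

{"method": "move_arm", "body": {"targets": [1,0,0,0,0,0,1,0,0,0,0,0,0,0,0,0,0,0,0,0,0,0,0,0,0,0,0,0,0,0]}}

```text
time_s: 18.77
position: [0.5212, 0.02, -0.0198]
tool_rot: [[0.999, -0.003, 0.044], [-0.044, 0.0, 0.999], [-0.003, -1.0, 0.0]]
ft_force: [-6.4, -0.3, 4.2]
grip_width: 0.0852
```

It stalled exactly where flush was predicted (x=0.5212). I'll withdraw.

{"method": "move_arm", "body": {"targets": [-10,0,0,0,0,0,-25,0,0,0,0,0,0,-40,0,0,0,0,0,-55,0,0,0,0,0,-55,0,0,0,0]}}

```text
time_s: 19.4
position: [0.4872, 0.0215, 0.1319]
tool_rot: [[0.999, 0.0, 0.045], [-0.045, 0.0, 0.999], [0.0, -1.0, 0.0]]
ft_force: [0.5, -0.2, -0.2]
grip_width: 0.0854
```

{"method": "move_arm", "body": {"targets": [-40,-20,-20,0,0,0,-50,0,-40,0,0,0,-40,0,-40,0,0,0,0,0,0,0,0,0,0,0,0,0,0,0]}}

```text
time_s: 20.02
position: [0.3549, -0.0717, 0.1504]
tool_rot: [[0.999, 0.001, 0.046], [-0.046, -0.0, 0.999], [0.001, -1.0, -0.0]]
ft_force: [1.5, 0.4, 0.6]
grip_width: 0.085
```

```bash
python3 - <<'E'
from h import *
np.set_printoptions(precision=4,suppress=True)
snap('scene','sc7.png');snap('top','top7.png')
im=dict(np.load('pics/top7.npz'));P=cloud(im);rgb=im['pixels'].astype(int);hsv=cv2.cvtColor(im['pixels'],cv2.COLOR_RGB2HSV)
m=(abs(P[...,2]-.028)<.005)&(rgb.sum(-1)<330)&(hsv[...,0]<25)&(hsv[...,1]<185)&(rgb[...,0]<140)&(P[...,0]>.5)&(P[...,0]<.615)&(abs(P[...,1])<.16)
n,l,st,_=cv2.connectedComponentsWithStats(cv2.morphologyEx(m.astype(np.uint8),cv2.MORPH_OPEN,np.ones((5,5))));i=1+st[1:,4].argmax()
v,u=np.nonzero(l==i);print(cv2.minAreaRect((ray(im,u,v,.028)[:,:2]*1000).astype(np.float32)))
cols=np.unique(u)[6:-6];E=ray(im,cols,np.array([v[u==k].min()-.5 for k in cols]),.028);p=np.polyfit(E[:,1],E[:,0],1);print(p,np.polyval(p,.035))
a=cv2.imread('pics/top7.png');b=cv2.imread('pics/sc7.png')
cv2.imwrite('pics/c7.png',np.vstack([cv2.resize(a[170:240,200:340],(560,280),interpolation=cv2.INTER_NEAREST),cv2.resize(b[160:270,110:370],(560,237))]))
E
python3 meas.py pics/top7.npz | grep -E 'round|351'
```

```text
((568.6322631835938, 37.80506896972656), (149.3065185546875, 69.80242156982422), 87.5325698852539)
[0.0365 0.602 ] 0.6032815849440687
red [ 401    0  110   30 1121] -0.379516187574369 ((973.8289794921875, -315.10162353515625), (58.54731369018555, 215.99359130859375), 2.1155855655670166)
((621.015869140625, 152.82057189941406), (22.583072662353516, 33.6832160949707), 1.467164397239685)
((610.7742309570312, -72.07643127441406), (364.5452575683594, 23.612030029296875), 87.4535140991211)
front x=a*y+b [0.047  0.6026] 193 193 y -0.2536803510688577 0.10943254769497059
round [186 253  33  34 850] [0.4751 0.1545 0.0697]
round [451 277  32  32 776] [ 0.4454 -0.3086  0.0698]
```

View pics/c7.png

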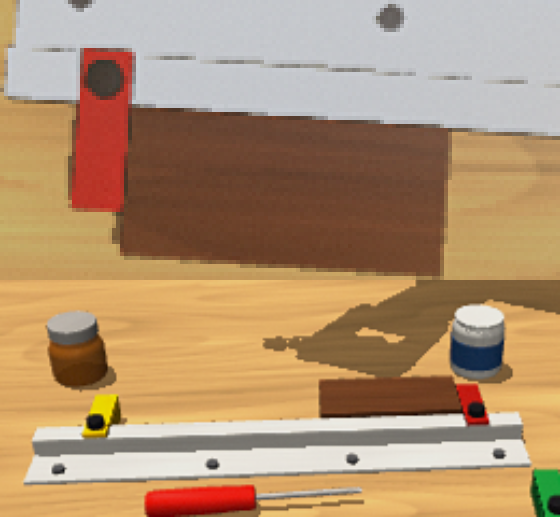

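The board is flush along the fence, and its end at (125,180) in the crop meets the red stop with no visible gap. The jar, tin and screwdriver haven't moved and the hand is clear, so I'm handing in.

```bash
python3 -c "
from rig import env
print(env.close_job())"
```

```text
the job is handed in; nothing more can be done
None
```

The board lies flush along the fence with its end against the red stop, and the job was handed in at about 20 s. I pushed it square onto the fence with open fingers and slid it along with shut fingers until it met the stop. A last light press against the fence re-seated it, and then I withdrew the hand. The board was only slid, never lifted.

**Last checks:**
- **Fence:** the board's front edge was within about 0.3 mm of the fence line, and its angle agreed within 0.1° by its outline. A rougher straight-line fit to the front edge read about 0.45° off. One camera pixel is about 1.8 mm, so I relied more on the last press, which stalled at about 6 N exactly where flush was predicted.
- **Red stop:** the push stalled at about 8 N against it. The picture shows no gap, and the board's measured end agrees with the stop's face to within about 1 mm. I did not push the end again after the last fence press, but the board's centre had moved less than 0.1 mm.
- **Bystanders:** the tin and jar are within 0.2 mm of where they started. The screwdriver looks unmoved in the final picture; its last measurement, before the final press, differed by only about 0.1 mm.

**One disagreement:** the fingertips sat about 25 mm farther back than the stated tool frame says. I set the heights from the depth images instead, so the reported TCP went slightly below zero. There was no sign of touching the bench, and the largest force I saw was about 9 N.

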